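Match the lamp receiver's code switches to the handset and cover them

TASK

Set the six little slide switches on the lamp receiver to the same on-off pattern as the tabs on the handset, each pushed fully home to its end. Then set the clear cover down gently over the switches, flat inside its printed rectangle, without dropping it. Leave the other things on the table where they are.

Things in the scene. Friction and masses are not known exactly. Their poses are not given: they have to be found in the camera images.
- receiver: fixed white box, 96 (its x) x 172 (its y) x 30 mm high, yaw within 0.4 rad; origin: centre of its underside, z up. Six slide switches in a row along its y on the flat top: 1 at y = +60 mm (by a dark dot), every 24 mm to 6 at y = -60 mm. A printed dark bar along the +x side marks ON. Printed black rectangle 50 (x) x 160 (y) mm round the switches, centred on the origin: the cover's place. Prints are under 1 mm high
- sw1 (a joint): slide of switch 1 in m along the receiver's +x: 0 = fully off, 0.014 = fully on; may start part-way. Its grey knob, 8 (x) x 7 (y) mm, stands 15 mm above the receiver's top, centred at receiver x = joint - 7 mm, y = +60 mm. About 1.5 N of friction, rigid stops at both ends, stays where it is left
- sw2 (a joint): slide of switch 2 in m along the receiver's +x: 0 = fully off, 0.014 = fully on; may start part-way. Its grey knob, 8 (x) x 7 (y) mm, stands 15 mm above the receiver's top, centred at receiver x = joint - 7 mm, y = +36 mm. About 1.5 N of friction, rigid stops at both ends, stays where it is left
- sw3 (a joint): slide of switch 3 in m along the receiver's +x: 0 = fully off, 0.014 = fully on; may start part-way. Its grey knob, 8 (x) x 7 (y) mm, stands 15 mm above the receiver's top, centred at receiver x = joint - 7 mm, y = +12 mm. About 1.5 N of friction, rigid stops at both ends, stays where it is left
- sw4 (a joint): slide of switch 4 in m along the receiver's +x: 0 = fully off, 0.014 = fully on; may start part-way. Its grey knob, 8 (x) x 7 (y) mm, stands 15 mm above the receiver's top, centred at receiver x = joint - 7 mm, y = -12 mm. About 1.5 N of friction, rigid stops at both ends, stays where it is left
- sw5 (a joint): slide of switch 5 in m along the receiver's +x: 0 = fully off, 0.014 = fully on; may start part-way. Its grey knob, 8 (x) x 7 (y) mm, stands 15 mm above the receiver's top, centred at receiver x = joint - 7 mm, y = -36 mm. About 1.5 N of friction, rigid stops at both ends, stays where it is left
- sw6 (a joint): slide of switch 6 in m along the receiver's +x: 0 = fully off, 0.014 = fully on; may start part-way. Its grey knob, 8 (x) x 7 (y) mm, stands 15 mm above the receiver's top, centred at receiver x = joint - 7 mm, y = -60 mm. About 1.5 N of friction, rigid stops at both ends, stays where it is left
- handset: fixed white handset, 70 (its x) x 190 (its y) x 20 mm high, yaw within 0.6 rad; origin: centre of its underside. Six small moulded tabs in dark slots (tab 1 at the +y end, by a dark dot) show the code; the dark bar along the +x side of the row marks ON; two round buttons at the -y end. Only to be read
- tab1: moulded tab 1 of the handset (13 x 10 x 7 mm, cannot move), origin at the centre of its underside, at handset y = +78 mm; at handset x = +9 mm (towards the bar) it means switch 1 is to be on, at x = -9 mm off
- tab2: moulded tab 2 of the handset (13 x 10 x 7 mm, cannot move), origin at the centre of its underside, at handset y = +58 mm; at handset x = +9 mm (towards the bar) it means switch 2 is to be on, at x = -9 mm off
- tab3: moulded tab 3 of the handset (13 x 10 x 7 mm, cannot move), origin at the centre of its underside, at handset y = +38 mm; at handset x = +9 mm (towards the bar) it means switch 3 is to be on, at x = -9 mm off
- tab4: moulded tab 4 of the handset (13 x 10 x 7 mm, cannot move), origin at the centre of its underside, at handset y = +18 mm; at handset x = +9 mm (towards the bar) it means switch 4 is to be on, at x = -9 mm off
- tab5: moulded tab 5 of the handset (13 x 10 x 7 mm, cannot move), origin at the centre of its underside, at handset y = -2 mm; at handset x = +9 mm (towards the bar) it means switch 5 is to be on, at x = -9 mm off
- tab6: moulded tab 6 of the handset (13 x 10 x 7 mm, cannot move), origin at the centre of its underside, at handset y = -22 mm; at handset x = +9 mm (towards the bar) it means switch 6 is to be on, at x = -9 mm off
- cover: loose clear plastic cover, about 0.09 kg, open underneath: 46 (its x) x 156 (its y) x 21 mm high, walls and top 3 mm thick; origin: centre of its open underside. In the middle of its top stands a black grip rib 14 (x) x 60 (y) mm, from 21 to 47 mm above the origin. Starts upright on the table, yaw within 0.4 rad; either way round is the same
- jar: small amber glass jar, 38 mm across, 55 mm high, loose bystander, origin at the centre of its underside
- weight: turned brass paperweight, 40 mm across, 34 mm high, loose bystander, origin at the centre of its underside
- vase: white ceramic bud vase, 64 mm across, 150 mm high, loose bystander, origin at the centre of its underside
- candlestick: brass candlestick, 48 mm across the foot, 130 mm high, loose bystander, origin at the centre of its underside
- dish: small blue bowl, 90 mm across, 30 mm high, loose bystander, origin at the centre of its underside
- case: black spectacle case lying flat, 55 (x) x 150 (y) x 36 mm, loose bystander, origin at the centre of its underside
- paperback: paperback book lying flat, 112 (x) x 170 (y) x 18 mm, loose bystander, origin at the centre of its underside
- cards: cardboard box of playing cards lying flat, 64 (x) x 90 (y) x 18 mm, loose bystander, origin at the centre of its underside
Mind the look-alikes: they are no part of the job. Leave any brown or pink look-alike of the receiver alone.

How it is judged (in metres and radians):
On the way:
1. all six switches match the handset while the cover is still off the receiver (((x of tab1 in the frame of handset above 0 m and value of joint sw1 above 0.011 m) or (x of tab1 in the frame of handset below 0 m and value of joint sw1 below 0.003 m)) and ((x of tab2 in the frame of handset above 0 m and value of joint sw2 above 0.011 m) or (x of tab2 in the frame of handset below 0 m and value of joint sw2 below 0.003 m)) and ((x of tab3 in the frame of handset above 0 m and value of joint sw3 above 0.011 m) or (x of tab3 in the frame of handset below 0 m and value of joint sw3 below 0.003 m)) and ((x of tab4 in the frame of handset above 0 m and value of joint sw4 above 0.011 m) or (x of tab4 in the frame of handset below 0 m and value of joint sw4 below 0.003 m)) and ((x of tab5 in the frame of handset above 0 m and value of joint sw5 above 0.011 m) or (x of tab5 in the frame of handset below 0 m and value of joint sw5 below 0.003 m)) and ((x of tab6 in the frame of handset above 0 m and value of joint sw6 above 0.011 m) or (x of tab6 in the frame of handset below 0 m and value of joint sw6 below 0.003 m)) and horizontal distance between cover and receiver above 0.06 m), for 0.2 s.
At the end, for the whole second after the job is handed in: every switch is within 3 mm of the end of its travel that the handset's tab of the same number shows, and the cover lies still and flat on the receiver's top, its centre within 7 mm of the receiver's centre and its length within 0.08 rad of the rectangle's (((x of tab1 in the frame of handset above 0 m and value of joint sw1 above 0.011 m) or (x of tab1 in the frame of handset below 0 m and value of joint sw1 below 0.003 m)) and ((x of tab2 in the frame of handset above 0 m and value of joint sw2 above 0.011 m) or (x of tab2 in the frame of handset below 0 m and value of joint sw2 below 0.003 m)) and ((x of tab3 in the frame of handset above 0 m and value of joint sw3 above 0.011 m) or (x of tab3 in the frame of handset below 0 m and value of joint sw3 below 0.003 m)) and ((x of tab4 in the frame of handset above 0 m and value of joint sw4 above 0.011 m) or (x of tab4 in the frame of handset below 0 m and value of joint sw4 below 0.003 m)) and ((x of tab5 in the frame of handset above 0 m and value of joint sw5 above 0.011 m) or (x of tab5 in the frame of handset below 0 m and value of joint sw5 below 0.003 m)) and ((x of tab6 in the frame of handset above 0 m and value of joint sw6 above 0.011 m) or (x of tab6 in the frame of handset below 0 m and value of joint sw6 below 0.003 m)) and horizontal distance between cover and receiver below 0.007 m and angle between the y axis of cover and the y axis of receiver, either way round below 0.08 rad and angle between cover's own z axis and vertical below 0.05 rad and z of cover in the frame of receiver between 0.027 and 0.033 m and linear speed of cover below 0.01 m/s); the robot touches nothing.
It fails at once if a bystander (jar, paperweight, vase, candlestick, bowl, spectacle case, paperback or card box) is moved by more than 20 mm (distance of any of jar, weight, vase, candlestick, dish, case, paperback, cards from where it was at the start of the episode above 0.02 m).
It fails at once if the cover is dropped from more than about 2 cm (falls free faster than 0.6 m/s) (linear speed of cover above 0.6 m/s and contact force between the fingers and cover below 0.05 N).
It also fails if it takes over 64 s, if anything falls off the work surface, if the arm or the gripper's body presses on something with over 40 N, if the wrist force passes 120 N, or if a joint passes its speed limit or range.

ROBOT

A 7-joint arm with a two-finger parallel gripper is mounted at the origin on the work surface. World frame = base frame: x ahead of the robot, y to its left, z up, the work surface at z = 0. Lengths are in mm, angles in rad, forces in N, time in s.
With the tool pointing down it reaches from about 425 to 1025 mm from the base axis. Payload 9.4 kg.
Tool frame: the origin (TCP) lies where the fingers leave the gripper's body, on its centre line; the fingertips stand 73 mm ahead of it and the grasp point (between the pads) lies ahead of it (ctrl.grip_point_offset is the z of the grasp point in the tool frame, in mm); z points along the fingers, y is the line along which they close (so a half turn about z gives the same grasp; the last joint's range is limited). The gripper opens to 85 mm and grips with 20 to 120 N. Pads are 22 mm wide; open, the fingers measure 114 mm over their backs; the gripper's body (76 mm by 85 mm) begins 54 mm behind the grasp point. The pads swing forward as they close: fully open they stand 13 mm farther back than shut.
Start: joints at [1.138, 0.599, -0.003, 1.599, 0.002, 0.943, -0.08], TCP at [252.541, -679.594, 303.875] pointing down, gripper open.
Joint ranges: [-2.57, 2.57], [-0.35, 1.97], [-1.29, 1.29], [0.11, 2.56], [-1.05, 4.19], [0.11, 1.86], [-2.63, 2.63]. Speed limits (rad/s): [2.22, 2.22, 3.01, 3.01, 3.14, 3.14, 3.14].

INTERFACE

Orientations are given as a unit quaternion [x, y, z, w].
In Python, from bench import ctrl gives the robot as it stands. The module is installed in compiled form; this text tells all that it offers. Calls block until the motion is done:
- ctrl.movep(position, orientation): joint-space move of the TCP to a pose.
- ctrl.movel(position, rotation=None, rate=150, guard=None): straight line of the TCP; rotation=None keeps the orientation; rate is the mean speed in mm/s. With guard (N) it stops when the force on the tool has changed by that much, and returns True; else False.
- ctrl.move_j(angles): joint-space move.
- ctrl.set_gripper(opening): finger opening in mm; the grip force is fixed at half the most; returns when the fingers have stopped.
- ctrl.sleep(seconds).
- ctrl.inverse_kinematics(position, orientation): joint angles nearest the present ones, or None.
- ctrl.observe(): the state.
- ctrl.snapshot(name): name is "scene" or "top" or "wrist"; returns the picture (384x512x3 uint8, red, green, blue); there is no depth.
- ctrl.camera_model(name): a dict with "fx", "fy", "cx", "cy" (pixels), "world_from_camera" (4x4, takes a point from camera to world coordinates). Camera axes: x right, y up, looking along -z (the intrinsics and any distortion apply to the point x, -y, -z); pixel columns grow to the right and rows downward; lengths in mm; the calibration is good to about 2 mm. A picture is of the moment at which its call begins: read the wrist's pose just before it. camera_model takes no time and is no camera call; for the wrist camera it gives the pose at the moment of the call.
A pose or a line that the arm cannot do raises ctrl.Unreachable and nothing moves.
- ctrl.finish_job(): hands the job in; it is judged then, once.
The state is a dict: "clock": time; "q": joint angles; "dq": joint speeds; "tau": joint torques, N m; "ee_pos": TCP position; "tool_rot": TCP orientation; "wrist_force": force on the tool from outside, world axes, zero at the start; "moment": the same for the moment, N m; "width": finger opening in mm; "finger_force": force on a finger pad.
Only numpy, scipy, OpenCV 4.12 (cv2) and the standard library are available. Lean on these libraries where they do the work, as an engineer would, in place of code of your own. Each camera call takes 0.05 s, during which the arm holds its last target. There are 200 camera calls.

## Working session

There is one attempt and no reset: what is moved stays moved. The work goes in short steps, each a Python script; the robot and the scene stay as the last script left them, time stands still between calls to the robot, and variables do not carry over. Pictures are saved under pics/ and viewed, at most 10 in all, crops included, and the job is handed in when it is done.

```bash
mkdir -p pics
python3 - <<'E'
from bench import ctrl
import cv2,numpy as np
for n in ("scene","top"):
    im=ctrl.snapshot(n); cv2.imwrite(f"pics/{n}0.png",im[...,::-1])
    m=ctrl.camera_model(n); print(n,{k:(np.round(v,3).tolist()) for k,v in m.items()})
a=cv2.imread("pics/scene0.png");b=cv2.imread("pics/top0.png")
cv2.imwrite("pics/top0b.png",cv2.resize(b,(800,600),interpolation=cv2.INTER_CUBIC))
o=ctrl.observe();print(o["clock"],o["ee_pos"],o["tool_rot"],ctrl.grip_point_offset)
m=ctrl.camera_model("wrist");print(m)
E
```

```text
scene {'fx': 369.095, 'fy': 369.095, 'cx': 252.918, 'cy': 195.014, 'world_from_camera': [[0.321, -0.719, 0.616, 1198.904], [0.947, 0.244, -0.209, -337.693], [0.0, 0.651, 0.759, 884.958], [0.0, 0.0, 0.0, 1.0]]}
top {'fx': 399.703, 'fy': 399.703, 'cx': 260.528, 'cy': 194.386, 'world_from_camera': [[0.036, 0.978, -0.206, 227.007], [-0.999, 0.036, -0.006, -130.319], [0.002, 0.206, 0.978, 1383.225], [0.0, 0.0, 0.0, 1.0]]}
0.1 [ 252.40350005 -679.28906201  303.08743343] [ 9.84215027e-01  1.76975350e-01 -1.94583527e-04 -6.84634046e-04] 53.900000000000006
{'fx': 283.0416746610984, 'fy': 283.0416746610984, 'cx': 255.09963529485938, 'cy': 190.36456926447244, 'world_from_camera': array([[ 3.49415507e-01,  8.87827732e-01,  2.99450700e-01,
         3.30376703e+02],
       [-9.36967773e-01,  3.31240972e-01,  1.11224146e-01,
        -6.50426773e+02],
       [-4.42459706e-04, -3.19439097e-01,  9.47606705e-01,
         3.72058919e+02],
       [ 0.00000000e+00,  0.00000000e+00,  0.00000000e+00,
         1.00000000e+00]])}
```

View pics/top0b.png

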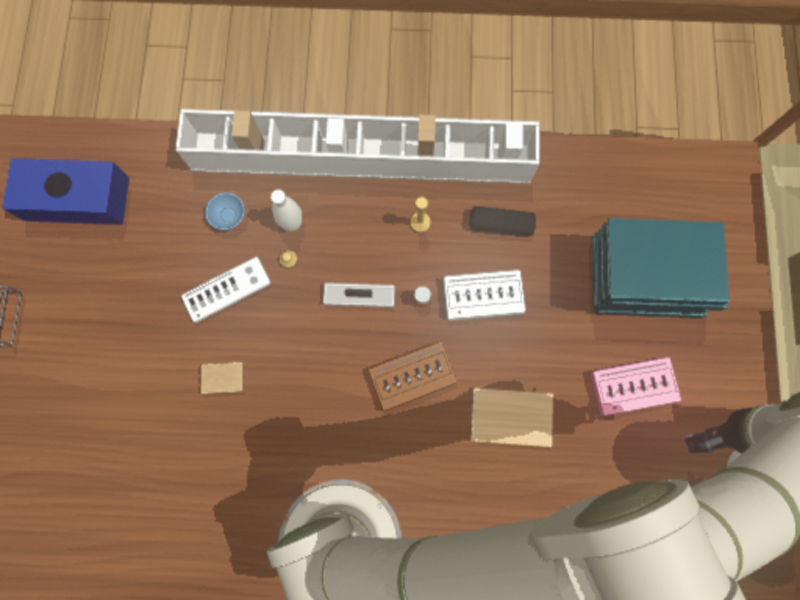

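View pics/scene0.png

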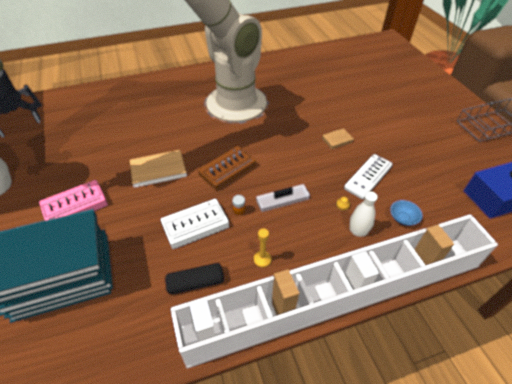

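The top view (800x600) shows three candidates for the receiver: white at (484,294), brown at (412,375) and pink at (636,385). The white one fits the description. The handset is at (226,289). The cover, clear with a black rib, is at (359,294). The jar at (422,295) stands between the cover and the receiver. I'll check each with a close wrist view.

```bash
cat > h.py <<'E'
from bench import ctrl
import cv2,numpy as np
from scipy.spatial.transform import Rotation as R
def quat(a): return [np.cos(a/2),np.sin(a/2),0,0]   # tool down, tool x at heading a, tool y at a-90deg
def cast(m,px,z):
    px=np.atleast_2d(np.float64(px)); T=m["world_from_camera"]
    d=np.c_[(px[:,0]-m["cx"])/m["fx"],-(px[:,1]-m["cy"])/m["fy"],-np.ones(len(px))]@T[:3,:3].T
    o=T[:3,3]; return (o+d*((z-o[2])/d[:,2])[:,None])
def ray(m,px):
    p=cast(m,px,0)[0]; o=m["world_from_camera"][:3,3]; d=p-o; return o,d/np.linalg.norm(d)
def meet(m1,p1,m2,p2):
    o1,d1=ray(m1,p1);o2,d2=ray(m2,p2)
    t=np.linalg.lstsq(np.c_[d1,-d2],o2-o1,rcond=None)[0]
    a,b=o1+t[0]*d1,o2+t[1]*d2; return (a+b)/2,np.linalg.norm(a-b)
def snap(n,name):
    m=ctrl.camera_model(n); im=ctrl.snapshot(n); cv2.imwrite(f"pics/{name}.png",im[...,::-1])
    np.save(f"pics/{name}.npy",m,allow_pickle=True); return m,im
def load(name): return np.load(f"pics/{name}.npy",allow_pickle=True).item(),cv2.imread(f"pics/{name}.png")
E
python3 - <<'E'
from h import *
m=ctrl.camera_model("top"); s=.64
P={n:cast(m,np.array(p)*s,z)[0] for n,p,z in [("rec",(484,294),30),("hand",(226,289),20),("cov",(359,295),47),("jar",(422,295),55),("candle",(421,203),130),("weight",(288,259),34),("vase",(278,197),150)]}
for k,v in P.items(): print(k,v.round())
for n,a in (("rec",np.pi/2),("cov",np.pi/2),("hand",np.pi/2)):
    p=P[n]; ctrl.movep([p[0],p[1]-(20),260],quat(a)); snap("wrist","w_"+n); print(ctrl.observe()["clock"])
a=[cv2.imread(f"pics/w_{n}.png") for n in("rec","hand")]
cv2.imwrite("pics/pair1.png",np.hstack([cv2.resize(x,(400,300)) if 0 else x[40:340,56:456] for x in a]))
E
```

```text
rec [ 541. -293.   30.]
hand [533. 284.  20.]
cov [524. -17.  47.]
jar [ 528. -155.   55.]
candle [ 711. -145.  130.]
weight [604. 148.  34.]
vase [705. 155. 150.]
1.8583
2.9833
4.1833
```

View pics/pair1.png

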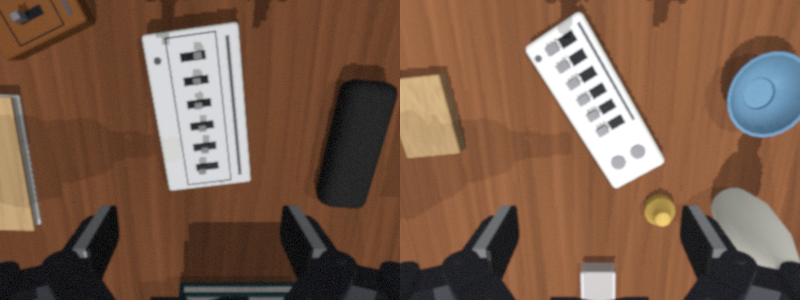

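View pics/w_cov.png

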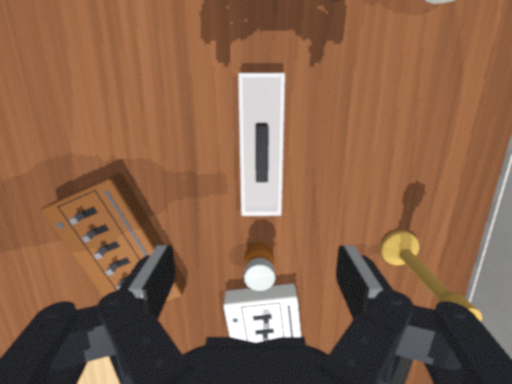

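The pair view shows the white receiver at (200,105) with its dot at the upper left and bar to the right, and the handset at (595,100). The second view shows the cover with its rib at (262,152) and the jar at (260,270). I'll enlarge the handset and receiver to read them.

Run:
```python
from h import *
a=load("w_hand")[1][45:235,175:325]; b=load("w_rec")[1][55:235,190:315]
f=lambda x:cv2.resize(x,(400,600*1) if 0 else (int(x.shape[1]*590/x.shape[0]),590),interpolation=cv2.INTER_CUBIC)
o=np.hstack([f(a)[:,:390],f(b)[:,:405]]); print(o.shape, 590/190,590/180); cv2.imwrite("pics/zoom.png",o)
```

```text
(590, 795, 3) 3.1052631578947367 3.2777777777777777
```

View pics/zoom.png

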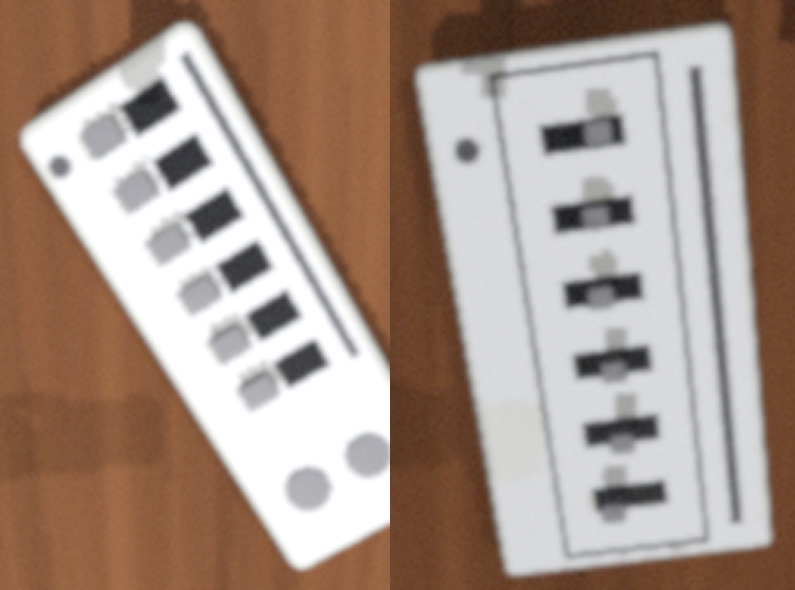

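The handset reads as all tabs on the left, away from the bar, with dark openings at the bar side. That is an unusual pattern, so I'll check it with a closer second view and measure heights. The receiver's switches sit at mixed positions, with the dot at the upper left and the bar on the right.

Run:
```python
from h import *
ctrl.movep([510,284,170],quat(0.4)); m,im=snap("wrist","w_hand2"); print(ctrl.observe()["clock"])
px=[((cast(m,[[0,0]],0)))]
# project handset centre
T=np.linalg.inv(m["world_from_camera"]); c=T@[533,284,20,1]
print(m["cx"]-m["fx"]*c[0]/c[2], m["cy"]+m["fy"]*c[1]/c[2])
cv2.imwrite("pics/h2.png",cv2.resize(im[...,::-1],(768,576),interpolation=cv2.INTER_CUBIC))
```

```text
5.1667
264.7797934419596 176.61661214010866
```

View pics/h2.png

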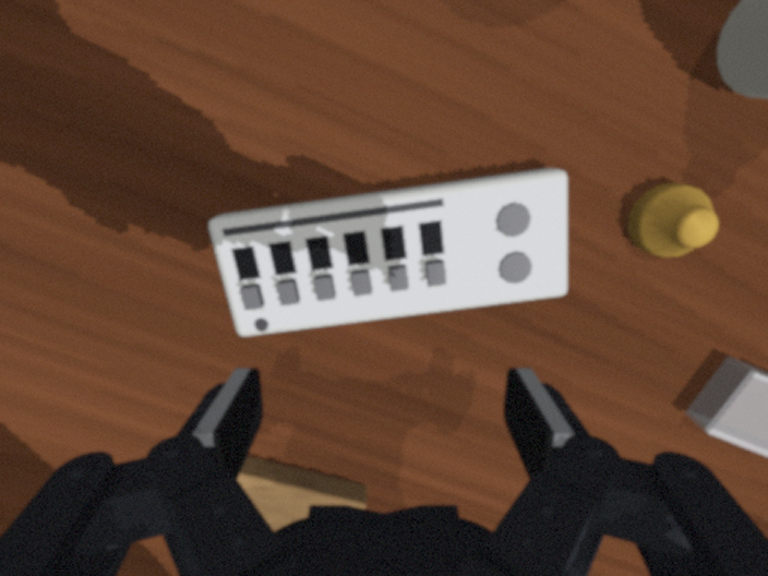

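The view from the other side shows six grey blocks at y≈295, shaded and casting shadows, nearest the dot. The six dark blocks at y≈255 are nearest the bar. I'll triangulate both rows to see which is raised.

Run:
```python
from h import *
def blobs(name,lo,hi,box,amin,amax):
    m,im=load(name); g=cv2.cvtColor(im,cv2.COLOR_BGR2GRAY); sat=cv2.cvtColor(im,cv2.COLOR_BGR2HSV)[...,1]
    k=((g>=lo)&(g<=hi)&(sat<60)).astype(np.uint8); q=np.zeros_like(k);x0,y0,x1,y1=box;q[y0:y1,x0:x1]=k[y0:y1,x0:x1]
    n,l,s,c=cv2.connectedComponentsWithStats(q,connectivity=4)
    return m,[(c[i],s[i,4]) for i in range(1,n) if amin<s[i,4]<amax]
for nm,lo,hi in (("dark",0,75),("grey",120,192)):
    m1,b1=blobs("w_hand",lo,hi,(180,45,300,205),30,300); m2,b2=blobs("w_hand2",lo,hi,(140,140,310,220),30,400)
    print(nm,[(p.round(1).tolist(),a) for p,a in b1],"|",[(p.round(1).tolist(),a) for p,a in b2])
```

```text
dark [([222.9, 78.8], np.int32(120)), ([233.4, 96.8], np.int32(102)), ([243.6, 113.7], np.int32(95)), ([253.5, 130.3], np.int32(84)), ([262.8, 146.1], np.int32(75)), ([271.6, 161.6], np.int32(66))] | [([224.5, 144.1], np.int32(156)), ([167.1, 152.0], np.int32(90)), ([287.1, 158.4], np.int32(229)), ([261.9, 161.9], np.int32(227)), ([237.2, 164.8], np.int32(212)), ([212.5, 168.2], np.int32(229)), ([187.9, 171.5], np.int32(220)), ([163.7, 175.2], np.int32(218))]
grey [([223.1, 67.9], np.int32(169)), ([260.2, 108.4], np.int32(289)), ([208.0, 87.9], np.int32(129)), ([278.7, 125.1], np.int32(118)), ([193.8, 98.1], np.int32(34)), ([218.8, 105.4], np.int32(114)), ([229.1, 122.2], np.int32(108)), ([239.2, 138.5], np.int32(102)), ([249.8, 153.3], np.int32(127)), ([259.4, 168.2], np.int32(121)), ([293.3, 191.0], np.int32(130)), ([274.0, 200.5], np.int32(98))] | [([288.3, 174.7], np.int32(370)), ([253.0, 212.2], np.int32(195)), ([173.5, 215.5], np.int32(34))]
```

Run:
```python
from h import *
m1,m2=load("w_hand")[0],load("w_hand2")[0]
for n,a,b in (("dark1",(222.9,78.8),(163.7,175.2)),("dark3",(243.6,113.7),(212.5,168.2)),("dark6",(271.6,161.6),(287.1,158.4)),("grey1",(208,87.9),(168,198)),("grey3",(229.1,122.2),(215.3,191.3)),("grey6",(259.4,168.2),(289.3,181.3))):
    p,e=meet(m1,a,m2,b);print(n,p.round(1),round(e,1))
# receiver: outline and knobs
m,im=load("w_rec");hs=cv2.cvtColor(im,cv2.COLOR_BGR2HSV)
k=((hs[...,1]<45)&(hs[...,2]>150)).astype(np.uint8);k[:, :185]=0;k[:,320:]=0;k[:45]=0;k[245:]=0
k=cv2.morphologyEx(k,cv2.MORPH_CLOSE,np.ones((15,15)))
c=max(cv2.findContours(k,0,2)[0],key=cv2.contourArea)
ap=cv2.approxPolyDP(cv2.convexHull(c),6,True)[:,0];print("poly",ap.tolist())
q=cast(m,c[:,0],30)[:,:2].astype(np.float32);print("rect",cv2.minAreaRect(q))
g=hs[...,2];k=((g<85)&(hs[...,1]<70)).astype(np.uint8);k[:,:185]=0;k[:,312:]=0;k[:58]=0;k[232:]=0
n,l,s,cc=cv2.connectedComponentsWithStats(k)
for i in range(1,n):
    if s[i,4]>15: print(cc[i].round(1),s[i].tolist(),cast(m,cc[i],30)[0].round(1))
# top view receiver outline
m=ctrl.camera_model("top");b=cv2.imread("pics/top0.png");hs=cv2.cvtColor(b,cv2.COLOR_BGR2HSV)
k=((hs[...,1]<45)&(hs[...,2]>150)).astype(np.uint8);w=np.zeros_like(k);w[165:210,278:342]=k[165:210,278:342]
c=max(cv2.findContours(w,0,2)[0],key=cv2.contourArea);print("top",cv2.minAreaRect(cast(m,c[:,0],30)[:,:2].astype(np.float32)))
```

```text
dark1 [501.9 359.5  18.7] 0.2
dark3 [522.6 325.2  18.2] 0.0
dark6 [553.2 273.3  18. ] 0.2
grey1 [486.7 350.2  23. ] 1.3
grey3 [507.3 316.6  23.9] 0.7
grey6 [539.3 267.3  28.8] 2.1
poly [[292, 63], [306, 219], [227, 230], [198, 77]]
rect ((541.96337890625, -292.4976501464844), (95.2442626953125, 170.49452209472656), 7.386927127838135)
[242.8  96.3] [237, 93, 12, 8, 75] [ 528.6 -233.6   30. ]
[259.1 118.5] [255, 116, 8, 7, 42] [ 545.  -255.2   30. ]
[244.5 120.8] [241, 118, 8, 7, 48] [ 530.  -257.5   30. ]
[254.7 142.6] [244, 140, 22, 8, 87] [ 540.5 -279.9   30. ]
[257.3 164.5] [247, 162, 21, 7, 87] [ 543.2 -303.6   30. ]
[260.5 185.5] [251, 183, 20, 7, 87] [ 546.8 -327.4   30. ]
[262.8 205.6] [253, 203, 20, 6, 83] [ 549.5 -351.3   30. ]
top ((540.555419921875, -291.90679931640625), (101.49126434326172, 175.252685546875), 7.237320423126221)
```

The grey blocks are raised (about 25 mm) and the dark blocks lie at the surface (about 18 mm). The tabs are therefore the grey ones, all away from the bar, so all six switches go OFF (receiver -x). The receiver's centre measures (541.9, -292.1) with yaw 0.127.

```bash
cat >> h.py <<'E'
C=np.array([541.9,-292.1]); TH=0.1275
X=np.array([np.cos(TH),np.sin(TH)]); Y=np.array([-X[1],X[0]])
def rp(x,y,z): return [*(C+x*X+y*Y),z]
E
python3 - <<'E'
from h import *
p=ctrl.observe()["ee_pos"]; ctrl.movel([p[0],p[1],260],rate=300)
ctrl.set_gripper(36); q=quat(TH+np.pi/2)
ctrl.movep(rp(0,60,170),q); print(ctrl.observe()["clock"],ctrl.observe()["width"])
print("touch",ctrl.movel(rp(0,60,92),rate=35,guard=5)); z=ctrl.observe()["ee_pos"][2]; print(z)
ctrl.movel(rp(0,60,z+4),rate=60); z+=4
for y in (60,36,12,-12,-36,-60):
    ctrl.movel(rp(0,y,z),rate=80)
    h=ctrl.movel(rp(-32,y,z),rate=40,guard=8); o=ctrl.observe(); d=o["ee_pos"][:2]-C
    print(y,h,round(d@X,1),round(d@Y,1),o["wrist_force"].round(1),round(o["clock"],1))
    ctrl.movel(rp(0,y,z),rate=80)
ctrl.movel(rp(0,-60,200),rate=250)
m=ctrl.camera_model("wrist");c=np.linalg.inv(m["world_from_camera"])@[*C,30,1]; print(m["cx"]-m["fx"]*c[0]/c[2], m["cy"]+m["fy"]*c[1]/c[2])
snap("wrist","w_rec2"); print(ctrl.observe()["clock"])
# cover
for n,box in (("w_cov",(225,60,300,225)),("top",(200,170,260,205))):
    if n=="top": m,im=ctrl.camera_model("top"),cv2.imread("pics/top0.png")
    else: m,im=load(n)
    x0,y0,x1,y1=box; hs=cv2.cvtColor(im,cv2.COLOR_BGR2HSV)
    k=np.zeros(im.shape[:2],np.uint8);k[y0:y1,x0:x1]=((hs[...,2]<80)&(hs[...,1]<90))[y0:y1,x0:x1]
    c=max(cv2.findContours(k,0,2)[0],key=cv2.contourArea);print(n,"rib px",cv2.minAreaRect(c),"world47",cv2.minAreaRect(cast(m,c[:,0],47)[:,:2].astype(np.float32)))
    k[:]=0;k[y0:y1,x0:x1]=((hs[...,2]>130)&(hs[...,1]<60))[y0:y1,x0:x1]
    c=max(cv2.findContours(k,0,2)[0],key=cv2.contourArea);print("outline px",cv2.minAreaRect(c),"world21",cv2.minAreaRect(cast(m,c[:,0],21)[:,:2].astype(np.float32)))
E
```

```text
8.05 35.76128922477169
touch True
101.702152971417
60 True -22.2 60.0 [ 2.4 -1.   1.5] 10.9
36 True -22.4 36.3 [2.  0.1 2.5] 12.3
12 True -22.5 12.3 [ 2.3 -0.5  1.7] 13.8
-12 True -22.6 -11.7 [1.7 0.4 1.7] 15.3
-36 True -22.8 -35.7 [ 3.3 -0.3  0.9] 16.8
-60 True -22.8 -59.8 [2.5 0.1 2.8] 18.3
252.6371943510391 123.57981131798311
19.3
w_cov rib px ((261.5, 149.0), (50.0, 9.0), 90.0) world47 ((532.2706909179688, -7.998041152954102), (9.229005813598633, 50.4624137878418), 0.08169116824865341)
outline px ((261.5, 144.0), (144.0, 47.0), 90.0) world21 ((532.2305908203125, -12.997268676757812), (48.52604675292969, 157.8772430419922), 0.10185761749744415)
top rib px ((223.0, 188.0), (0.0, 0.0), 0.0) world47 ((526.181396484375, 6.674408912658691), (0.0, 0.0), 0.0)
outline px ((229.49049377441406, 188.27552795410156), (45.386817932128906, 14.577544212341309), 1.9749339818954468) world21 ((531.9527587890625, -13.110313415527344), (52.18724060058594, 159.30224609375), 0.09421411156654358)
```

View pics/w_rec2.png

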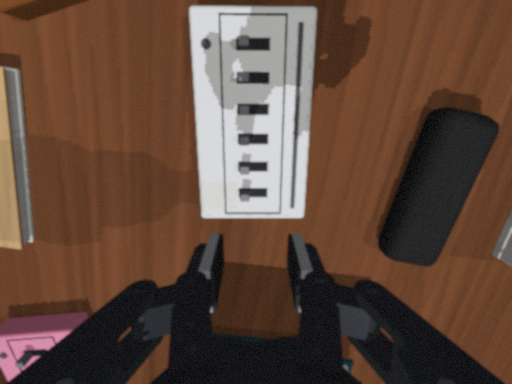

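All six knobs are at the left ends of their slots, with stops within 0.6 mm of each other, so all are home OFF. The cover's outline agrees between the two views: centre (532.1, -13.1), yaw about 0. Next I'll grasp it, lift and check.

Run:
```python
from h import *
p=ctrl.observe()["ee_pos"]; ctrl.movel([p[0],p[1],240],rate=300)
ctrl.set_gripper(44)
x,y=532.1,-13.1
ctrl.movep([x,y,170],quat(np.pi/2))
print("early contact",ctrl.movel([x,y,99.5],rate=60,guard=6),ctrl.observe()["ee_pos"].round(1))
ctrl.set_gripper(8); o=ctrl.observe(); print("w",o["width"],o["finger_force"],o["wrist_force"].round(1),o["ee_pos"].round(1))
ctrl.movel([x,y,130],rate=60); o=ctrl.observe(); print("w",o["width"],o["wrist_force"].round(1))
ctrl.movel([x,y,240],rate=200); m,im=snap("wrist","w_held"); print(ctrl.observe()["clock"])
```

```text
early contact False [532.3 -13.1  99.8]
w 12.755502292600417 59.076433181762695 [-2.  -0.6  4.6] [532.2 -13.2  99.9]
w 12.836320282040012 [-0.5  0.1 -0.4]
24.25
```

View pics/w_held.png

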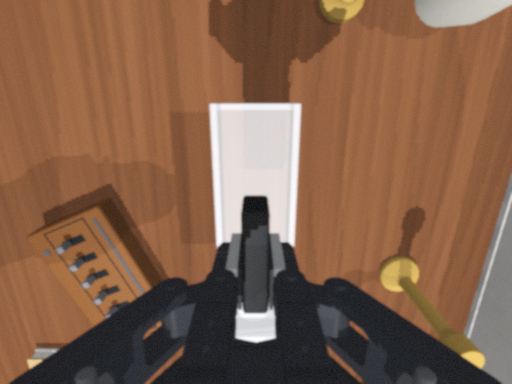

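The cover is held square between the fingers, its far edge at row 104 and sides at columns 211–300. I'll measure its offset in the grip from those edges, then carry and set it down.

Run:
```python
from h import *
m,im=load("w_held"); e=ctrl.observe()["ee_pos"]
zt=21+e[2]-99.9
P=cast(m,[[211,104],[300,104],[217,240],[294,240]],zt); print(P.round(1))
dy=P[:2,1].mean()-78-e[1]; dx=P[:2,0].mean()-e[0]; print("offset of cover from TCP",dx,dy)
assert abs(dy)<8
s=dy                       # along tool x = cover y
q=quat(TH+np.pi/2)
ctrl.movel([e[0],-150,240],rate=200)
ctrl.movel(rp(0,-s,240),q,rate=150)
ctrl.movel(rp(0,-s,150),rate=120)
print(ctrl.movel(rp(0,-s,134),rate=40), ctrl.observe()["wrist_force"].round(1))
print(ctrl.movel(rp(0,-s,127),rate=12,guard=4)); o=ctrl.observe();d=o["ee_pos"][:2]-C;print(o["ee_pos"][2],d@X,d@Y,o["wrist_force"].round(1),o["clock"])
```

```text
[[510.4  64.7 159.9]
 [555.   64.8 159.9]
 [510.2 -11.8 159.9]
 [555.5 -11.7 159.9]]
offset of cover from TCP 1.2623157032122663 0.0004735697836810715
False [ 0.9 -0.6 -0.4]
True
129.95063754030136 0.06955974776615259 -0.08481866178103617 [-1.3  1.1  6.6] 28.0583
```

Contact came at z=129.95, exactly 30 mm above the grasp height. I'll release, retreat and look.

Run:
```python
from h import *
ctrl.set_gripper(36); p=ctrl.observe()["ee_pos"]
ctrl.movel([p[0],p[1],200],rate=80); ctrl.movel([p[0],p[1],260],rate=200)
ctrl.movel(rp(0,-60,260),rate=200)
m,im=snap("wrist","w_end"); t,ti=snap("top","top_end"); print(ctrl.observe()["clock"])
a=im[30:260,130:400,::-1]; cv2.imwrite("pics/end.png",cv2.resize(a,None,fx=2.5,fy=2.5,interpolation=cv2.INTER_CUBIC))
g=cv2.cvtColor(im,cv2.COLOR_RGB2HSV); k=((g[...,2]<70)&(g[...,1]<90)).astype(np.uint8);k[:60]=0;k[230:]=0;k[:,225:][:,60:]=0;k[:,:225]=0
for c in cv2.findContours(k,0,2)[0]:
    if cv2.contourArea(c)>60:
        r=cv2.minAreaRect(cast(m,c[:,0],77)[:,:2].astype(np.float32)); d=np.array(r[0])-C; print(r,d@X,d@Y)
```

```text
30.4417
((542.4427490234375, -291.426025390625), (10.4326753616333, 55.51835250854492), 7.725594997406006) 0.6240425950337374 0.5994907139465614
```

View pics/end.png

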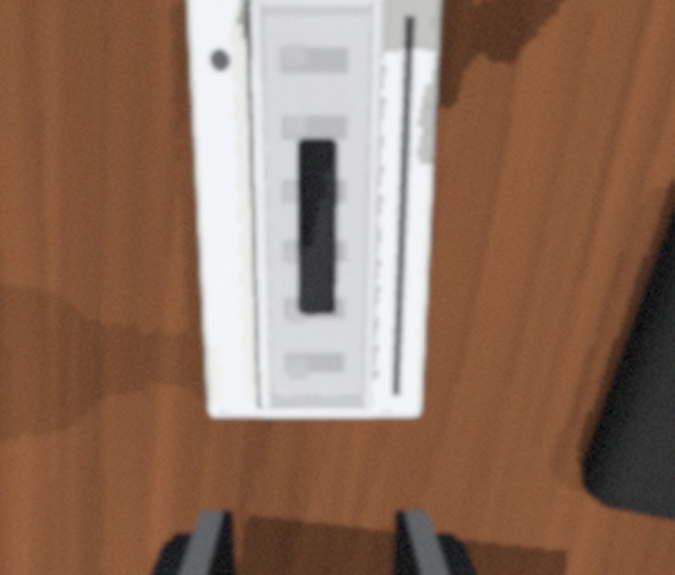

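The cover lies flat inside the rectangle: the rib at (317,225) is within 1 mm of centre, with yaw 0.135. The knobs show through it, still at the left. I'm handing the job in.

```bash
python3 -c "
from bench import ctrl
print(ctrl.finish_job())"
```

```text
the job is handed in; nothing more can be done
None
```

I set all six switches fully OFF to match the handset, whose tabs all sit away from the bar, and put the cover down flat within about 1 mm of the rectangle's centre. The job is handed in, at about 30 s on the robot's clock; the hand-in returned no verdict.

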